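# Unstack the sample tins into their docks

### The job

Four closed sample tins stand stacked on the bamboo board. Take the stack apart from the top down, one tin at a time, and set each tin upright and flat into the recess of the dock that matches its shape and size, letting go of it before you take the next. Do not drop or tip any tin, and leave the bottle and the beaker where they stand.

Things in the scene. Friction and masses are not known exactly. Their poses are not given: they have to be found in the camera images.
- small_round_tin_center (a point): Small round sample tin with closed lid, 32 mm diameter, 50 mm high, dark grey metal body, bright lid edge, mid-grey lid panel, 50 to 100 g. At the start the top one of a stack of four. Origin at its centre, half-way up (25 mm above its underside); z up.
- square_tin_center (a point): Square sample tin with closed lid, 42 x 42 mm, 50 mm high, dark grey metal body, bright lid edge, mid-grey lid panel, 80 to 170 g. At the start second from the top, under the small round tin. x and y along its sides. Origin at its centre, half-way up (25 mm above its underside); z up.
- large_round_tin_center (a point): Large round sample tin with closed lid, 60 mm diameter, 50 mm high, dark grey metal body, bright lid edge, mid-grey lid panel, 120 to 260 g. At the start third from the top, under the square tin. Origin at its centre, half-way up (25 mm above its underside); z up.
- oblong_tin_center (a point): Oblong sample tin with closed lid, 112 mm along its x, 62 mm along its y (grasp it across y), 50 mm high, dark grey metal body, bright lid edge, mid-grey lid panel, 200 to 430 g. At the start the bottom one of the stack, on a fixed bamboo board 150 x 100 mm, 12 mm thick. Origin at its centre, half-way up (25 mm above its underside); z up.
- dock_small_round: Dock of the small round tin: round recess 50 mm in diameter (66 mm over the rim). Low fixed light grey plastic dock with a dark grey floor: floor 3 mm above the bench, rim 8 mm wide and 7 mm high above the bench (recess 4 mm deep). Keep the fingertips above the rim while the tin goes down. Origin at the centre of its underside, on the bench; z up.
- dock_square: Dock of the square tin: square recess 60 x 60 mm (76 mm over the rim), sides along x and y. Low fixed light grey plastic dock with a dark grey floor: floor 3 mm above the bench, rim 8 mm wide and 7 mm high above the bench (recess 4 mm deep). Keep the fingertips above the rim while the tin goes down. Origin at the centre of its underside, on the bench; z up.
- dock_large_round: Dock of the large round tin: round recess 78 mm in diameter (94 mm over the rim). Low fixed light grey plastic dock with a dark grey floor: floor 3 mm above the bench, rim 8 mm wide and 7 mm high above the bench (recess 4 mm deep). Keep the fingertips above the rim while the tin goes down. Origin at the centre of its underside, on the bench; z up.
- dock_oblong: Dock of the oblong tin: recess 130 mm along its x, 80 mm along its y (146 x 96 mm over the rim). Low fixed light grey plastic dock with a dark grey floor: floor 3 mm above the bench, rim 8 mm wide and 7 mm high above the bench (recess 4 mm deep). Keep the fingertips above the rim while the tin goes down. Origin at the centre of its underside, on the bench; z up.
- reagent_bottle: Bystander: amber glass bottle, 54 mm diameter, 110 mm high, standing loose on the bench at the far side of the work area. Origin at the centre of its underside. Leave alone.
- beaker: Bystander: open glass beaker, 68 mm diameter, 85 mm high, standing loose on the bench at the robot's far left. Origin at the centre of its underside. Leave alone.
Things that resemble listed ones, but are neither listed nor needed, are in the scene too. What is shaped like the part that bears small_round_tin_center but brown or pink is not meant.

How it is judged:
On the way, in this order (a step that is already met when the one before it is completed fails the run):
1. the small round tin lies flat in the recess of its own dock and has been let go (horizontal distance between small_round_tin_center and dock_small_round below 0.013 m and z of small_round_tin_center in the frame of dock_small_round below 0.0305 m and angle between small_round_tin_center's own z axis and vertical below 0.05 rad and contact force between the fingers and small_round_tin below 0.1 N), for 0.2 s.
2. the square tin lies flat in the recess of its own dock and has been let go (horizontal distance between square_tin_center and dock_square below 0.013 m and z of square_tin_center in the frame of dock_square below 0.0305 m and angle between square_tin_center's own z axis and vertical below 0.05 rad and contact force between the fingers and square_tin below 0.1 N), for 0.2 s.
3. the large round tin lies flat in the recess of its own dock and has been let go (horizontal distance between large_round_tin_center and dock_large_round below 0.013 m and z of large_round_tin_center in the frame of dock_large_round below 0.0305 m and angle between large_round_tin_center's own z axis and vertical below 0.05 rad and contact force between the fingers and large_round_tin below 0.1 N), for 0.2 s.
4. the oblong tin lies flat in the recess of its own dock and has been let go (horizontal distance between oblong_tin_center and dock_oblong below 0.013 m and z of oblong_tin_center in the frame of dock_oblong below 0.0305 m and angle between oblong_tin_center's own z axis and vertical below 0.05 rad and contact force between the fingers and oblong_tin below 0.1 N), for 0.2 s.
At the end, for the whole second after the job is handed in: Each of the four tins stands in the recess of its own dock: centre within 13 mm (horizontally) of the dock's centre, resting on the dock's floor (within 2.5 mm), leaning less than 0.05 rad, released and at rest (below 0.02 m/s) (horizontal distance between oblong_tin_center and dock_oblong below 0.013 m and z of oblong_tin_center in the frame of dock_oblong below 0.0305 m and angle between each of oblong_tin_center, large_round_tin_center, square_tin_center, small_round_tin_center's own z axis and vertical below 0.05 rad and linear speed of each of oblong_tin, large_round_tin, square_tin, small_round_tin below 0.02 m/s and horizontal distance between large_round_tin_center and dock_large_round below 0.013 m and z of large_round_tin_center in the frame of dock_large_round below 0.0305 m and horizontal distance between square_tin_center and dock_square below 0.013 m and z of square_tin_center in the frame of dock_square below 0.0305 m and horizontal distance between small_round_tin_center and dock_small_round below 0.013 m and z of small_round_tin_center in the frame of dock_small_round below 0.0305 m); the robot touches nothing.
It fails at once if a tin is tipped over (leans more than 30 degrees) (angle between any of oblong_tin_center, large_round_tin_center, square_tin_center, small_round_tin_center's own z axis and vertical above 0.52 rad).
It fails at once if a tin is dropped (falls free faster than 0.7 m/s, a drop of about 25 mm) ((linear speed of oblong_tin above 0.7 m/s and contact force between each of the arm, the fingers and oblong_tin below 0.05 N) or (linear speed of large_round_tin above 0.7 m/s and contact force between each of the arm, the fingers and large_round_tin below 0.05 N) or (linear speed of square_tin above 0.7 m/s and contact force between each of the arm, the fingers and square_tin below 0.05 N) or (linear speed of small_round_tin above 0.7 m/s and contact force between each of the arm, the fingers and small_round_tin below 0.05 N)).
It fails at once if the reagent bottle is shifted more than 30 mm or knocked over (distance of reagent_bottle from where it was at the start of the episode above 0.03 m or angle between reagent_bottle's own z axis and vertical above 0.4 rad).
It fails at once if the beaker is shifted more than 30 mm or knocked over (distance of beaker from where it was at the start of the episode above 0.03 m or angle between beaker's own z axis and vertical above 0.4 rad).
It also fails if it takes over 128 s, if anything falls off the work surface, if the arm or the gripper's body presses on something with over 40 N, if the wrist force passes 120 N, or if a joint passes its speed limit or range.

### The arm

A 6-joint arm with a two-finger parallel gripper is mounted at the origin on the work surface. World frame = base frame: x ahead of the robot, y to its left, z up, the work surface at z = 0. Lengths are in m, angles in rad, forces in N, time in s.
With the tool pointing down it reaches from about 0.3 to 0.875 m from the base axis. Payload 6.4 kg.
Tool frame: the origin (TCP) lies between the finger pads; the fingertips stand 25 mm ahead of it and the grasp point (between the pads) lies 6 mm ahead of it; z points along the fingers, y is the line along which they close (so a half turn about z gives the same grasp; the last joint's range is limited). The gripper opens to 85 mm and grips with 20 to 120 N. Pads are 22 mm wide; open, the fingers measure 114 mm over their backs; the gripper's body (76 mm by 85 mm) begins 54 mm behind the grasp point. The pads swing forward as they close: fully open they stand 13 mm farther back than shut.
Start: joints at [-1.333, 0.181, 1.607, -0, 1.354, -0.206], TCP at [0.247, -0.519, 0.256] pointing down, gripper open.
Joint ranges: [-2.99, 2.99], [-0.89, 2.07], [0.3, 2.58], [-1.14, 4.28], [0, 2.63], [-3.12, 3.12]. Speed limits (rad/s): [2.57, 2.57, 3.01, 3.14, 3.14, 3.14].

### API

Orientations are given as a unit quaternion [w, x, y, z].
In Python, from bench import ctrl gives the robot as it stands.
- The arm moves only by the tool servo_tool, never from a script. Its argument "series" is text: rows parted by semicolons, each of 7 numbers parted by spaces: the gripper command: -1 is fully open, 1 is shut, values between are in proportion, then the shift along the tool's x, y, z in m, then the turn, a rotation vector about the tool's x, y, z in degrees. A call has 1 to 12 rows; each row is the pose to reach, as a shift and turn from the pose commanded when the call began, along the tool's axes at that moment; what a row does not reach only later rows make up. A row lasts 1/12 s, in which the tool goes at most 41.7 mm and 7.16 degrees, less where a joint would pass 70% of its speed; a pose out of reach is approached as far as the arm can. A call with a gripper value outside its range is refused whole. The fingers move at their own pace and stop on an object; the grip force is fixed at half the most. Time passes only in rows, so rows that repeat a pose let the fingers close. It gives the time, the measured TCP pose, the force, the opening and the grip force at its end, in the units of the state.
- ctrl.get_obs(): the state, without advancing time (a new reading comes with each control period).
- ctrl.camera(name): name is "scene" or "side" or "wrist"; returns a dict with "img" (420x560x3 uint8, red, green, blue), "z_map" (420x560 float32, m along the optical axis (not along the pixel's ray), 0 where there is no reading), "fovy" (degrees; the focal length in pixels is half the picture's height over the tangent of half this angle, whatever the lens; pixels are square), "cx", "cy" (the principal point, pixels), "extrinsics" (4x4, takes a point from camera to world coordinates); the wrist camera has in their place "T_tool_cam" (4x4, takes a point from camera to tool coordinates, whose origin is the TCP and whose axes are the flange's). Camera axes: x right, y down, z forward; pixel columns grow to the right and rows downward; lengths in m; the calibration is good to about 2 mm. A picture is of the moment at which its call begins: read the wrist's pose just before it.
- ctrl.hand_in(): hands the job in; it is judged then, once.
The state is a dict: "time_s": time; "q": joint angles; "dq": joint speeds; "joint_efforts": joint torques, N m; "eef_pos": TCP position; "eef_rot": TCP orientation; "wrist_force": force on the tool from outside, world axes, zero at the start; "torque": the same for the moment, N m; "opening": opening from 0.0 (shut) to 1.0 (fully open); "grasp_force": force on a finger pad.
Only numpy, scipy, OpenCV 4.12 (cv2) and the standard library are available. Lean on these libraries where they do the work, as an engineer would, in place of code of your own. Each camera call takes 0.05 s, during which the arm holds its last target. There are 200 camera calls.

## Working session

There is one attempt and no reset: what is moved stays moved. The work goes in short steps, Python scripts to look and compute and a tool call to move; the robot and the scene stay as the last step left them, time stands still between calls to the robot, and variables do not carry over. Pictures are saved under pics/ and viewed, at most 14 in all, crops included, and the job is handed in when it is done.

Besides the shell and the picture viewer there is one more tool, called after "Emit:" by a JSON object that holds its "method" and its "body". servo_tool: Moves the arm, as the interface text tells. Its arguments: {"type":"object","properties":{"series":{"type":"string"}},"required":["series"]}

```bash
mkdir -p pics
cat > h.py <<'E'
import numpy as np, cv2
from scipy.spatial.transform import Rotation as R
from bench import ctrl
def cloud(name):
    o=ctrl.get_obs(); c=ctrl.camera(name)
    z=c["z_map"]; h,w=z.shape; f=h/2/np.tan(np.radians(c["fovy"])/2)
    v,u=np.mgrid[:h,:w]
    P=np.stack([(u-c["cx"])*z/f,(v-c["cy"])*z/f,z],-1)
    if name=="wrist":
        T=np.eye(4); q=o["eef_rot"]; T[:3,:3]=R.from_quat([*q[1:],q[0]]).as_matrix(); T[:3,3]=o["eef_pos"]
        T=T@np.array(c["T_tool_cam"])
    else: T=np.array(c["extrinsics"])
    W=P@T[:3,:3].T+T[:3,3]; W[z==0]=np.nan
    return c["img"],W
def save(img,n): cv2.imwrite(f"pics/{n}.png",cv2.cvtColor(img,cv2.COLOR_RGB2BGR))
E
python3 - <<'E'
from h import *
o=ctrl.get_obs(); print(o)
ims=[]
for n in("scene","side"):
    i,W=cloud(n); np.savez(n,i=i,W=W); save(i,n)
E
```

```text
{'time_s': 0.0, 'q': array([-1.33330167e+00,  1.81535567e-01,  1.60801896e+00, -2.81549944e-05,
        1.35378333e+00, -2.06314643e-01]), 'dq': array([ 0.00259213,  0.00056616,  0.00040629,  0.00091782, -0.0007815 ,
       -0.00051915]), 'joint_efforts': array([-7.55452379e-05, -4.44876480e+01, -3.51334333e+01, -2.39293540e-04,
        9.40700993e-03,  4.19081277e-05]), 'eef_pos': array([ 0.24677295, -0.5187873 ,  0.25538189]), 'eef_rot': array([-8.72278671e-04,  9.75478988e-01,  2.20090851e-01, -2.73462594e-05]), 'wrist_force': array([-0.1875627 ,  1.02769528, -0.63874203]), 'torque': array([-0.03633013,  0.05371544, -0.00607914]), 'grasp_force': 0.0, 'opening': 0.9940996604595653}
```

View pics/scene.png

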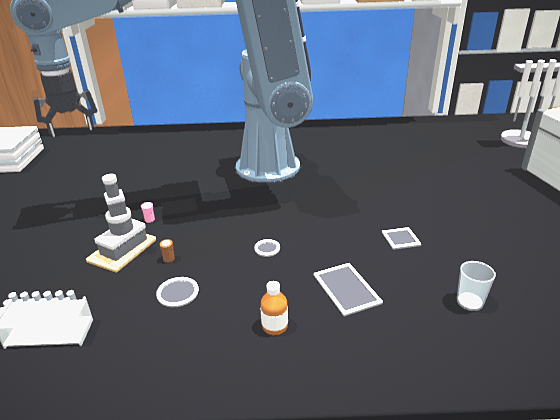

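View pics/side.png

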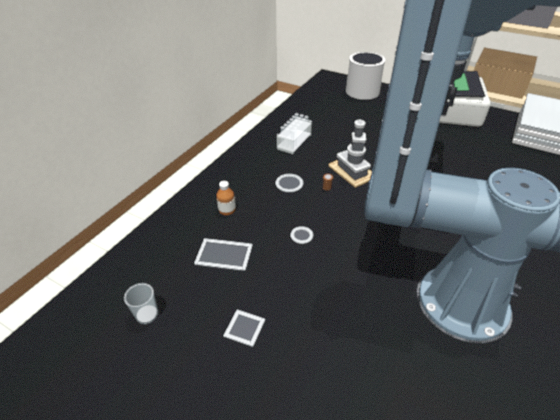

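The scene view shows the stack at about (118,220), the docks at (267,247) small round, (402,238) square, (178,291) large round and (347,288) oblong. Brown and pink look-alikes are at (167,250) and (148,212), the bottle at (274,310) and the beaker at (475,285). Next I measure them.

Run:
```python
from h import *
D=np.load("scene.npz"); i,W=D["i"],D["W"]
m=(cv2.cvtColor(i,cv2.COLOR_RGB2HSV)[...,2]>60).astype(np.uint8)
n,L=cv2.connectedComponents(m)
for nm,(u,v) in dict(sr=(267,247),sq=(402,238),lr=(178,291),ob=(347,288)).items():
    l=L[v,u]; P=W[(L==l)]; P=P[np.isfinite(P[:,0])]
    r=cv2.minAreaRect((P[:,:2]*1000).astype(np.float32))
    print(nm,l,len(P),r,"z",np.percentile(P[:,2],[5,50,95]).round(4), "reach",np.hypot(*r[0]))
# stack slices
ok=np.isfinite(W[...,0]); ok[:,:75]=0; ok[:,165:]=0; ok[:165]=0; ok[280:]=0
P=W[ok]
near=P[(P[:,2]>0.008)]
for a,b in((.205,.22),(.17,.205),(.15,.17),(.12,.15),(.1,.12),(.065,.1),(.055,.068),(.02,.055),(.008,.016)):
    s=near[(near[:,2]>a)&(near[:,2]<b)]
    if len(s)>5: print(a,b,len(s),s.min(0).round(3),s.max(0).round(3),np.median(s,0).round(3),cv2.minAreaRect((s[:,:2]*1000).astype(np.float32)))
for nm,(x0,x1,y0,y1) in dict(bottle=(255,292,280,335),beaker=(455,498,260,312),brown=(158,176,237,265),pink=(140,156,200,224)).items():
    s=W[y0:y1,x0:x1].reshape(-1,3); s=s[s[:,2]>.015]; print(nm,s.min(0).round(3),s.max(0).round(3))
```

```text
sr 1 216968 ((-457.39801025390625, 215.1925048828125), (2739.604248046875, 2478.178955078125), 27.684038162231445) z [-0.0883  0.0023  0.4285] reach 505.4906071748236
sq 1 216968 ((-457.39801025390625, 215.1925048828125), (2739.604248046875, 2478.178955078125), 27.684038162231445) z [-0.0883  0.0023  0.4285] reach 505.4906071748236
lr 1 216968 ((-457.39801025390625, 215.1925048828125), (2739.604248046875, 2478.178955078125), 27.684038162231445) z [-0.0883  0.0023  0.4285] reach 505.4906071748236
ob 1 216968 ((-457.39801025390625, 215.1925048828125), (2739.604248046875, 2478.178955078125), 27.684038162231445) z [-0.0883  0.0023  0.4285] reach 505.4906071748236
0.205 0.22 110 [ 0.442 -0.379  0.205] [ 0.474 -0.348  0.216] [ 0.464 -0.362  0.213] ((458.400634765625, -364.79156494140625), (32.42905044555664, 29.022851943969727), 72.64506530761719)
0.17 0.205 166 [ 0.449 -0.379  0.17 ] [ 0.473 -0.349  0.204] [ 0.467 -0.36   0.187] ((463.7076721191406, -362.2847595214844), (19.48179817199707, 29.277597427368164), 21.812822341918945)
0.15 0.17 176 [ 0.427 -0.391  0.15 ] [ 0.482 -0.337  0.17 ]
[... 743 characters left out ...]
0.485 -0.368  0.063] ((461.8609313964844, -368.3459777832031), (67.25643157958984, 117.22881317138672), 59.585208892822266)
0.02 0.055 769 [ 0.299 -0.421  0.02 ] [ 0.522 -0.249  0.055] [ 0.486 -0.345  0.039] ((433.4961853027344, -359.72833251953125), (241.10777282714844, 155.18394470214844), 20.563453674316406)
0.008 0.016 632 [ 0.045 -0.631  0.008] [ 0.549 -0.256  0.016] [ 0.504 -0.363  0.013] ((278.3538818359375, -438.17108154296875), (575.4152221679688, 188.96380615234375), 21.28029441833496)
bottle [ 0.728 -0.014  0.015] [0.77  0.04  0.113]
beaker [0.658 0.401 0.015] [0.728 0.469 0.089]
brown [ 0.486 -0.262  0.015] [ 0.521 -0.232  0.055]
pink [ 0.299 -0.352  0.015] [ 0.434 -0.315  0.066]
```

Run:
```python
from h import *
for cam,rois in(("scene",dict(sr=(247,290,233,263),sq=(378,425,224,255),lr=(150,206,273,312),ob=(305,390,258,320))),("side",dict(sr=(285,318,222,247),sq=(215,270,305,350),lr=(270,308,171,196),ob=(188,258,234,276)))):
  D=np.load(cam+".npz"); i,W=D["i"],D["W"]
  V=cv2.cvtColor(i,cv2.COLOR_RGB2GRAY)
  for nm,(x0,x1,y0,y1) in rois.items():
    g=V[y0:y1,x0:x1]; s=W[y0:y1,x0:x1]; m=(g>150)&np.isfinite(s[...,0])
    n,L,st,_=cv2.connectedComponentsWithStats(m.astype(np.uint8)); l=1+np.argmax(st[1:,4]); P=s[L==l]
    r=cv2.minAreaRect((P[:,:2]*1000).astype(np.float32)); print(cam,nm,len(P),np.round(r[0],1),np.round(r[1],1),round(r[2],1),"z",np.percentile(P[:,2],[5,50,95]).round(4),"reach",np.hypot(*r[0]).round())
```

```text
scene sr 356 [473.9  -3.6] [69.9 70.1] 65.3 z [0.0026 0.0064 0.0106] reach 474.0
scene sq 554 [448.4 347.8] [90.6 83.6] 9.3 z [0.0027 0.006  0.01  ] reach 567.0
scene lr 980 [ 627.9 -207.1] [97.8 94.7] 76.8 z [0.0028 0.0057 0.0097] reach 661.0
scene ob 1978 [633.2 177.2] [156.8 104. ] 21.4 z [0.0024 0.0051 0.0094] reach 658.0
side sr 185 [474.6  -5.7] [64.7 72.3] 27.5 z [0.0014 0.0068 0.0103] reach 475.0
side sq 465 [454.8 341.6] [81.1 83.2] 8.8 z [0.0013 0.0074 0.0103] reach 569.0
side lr 199 [ 629.6 -210.2] [ 92.6 105.8] 29.8 z [0.0001 0.0065 0.0103] reach 664.0
side ob 537 [640.2 172.3] [152.7 107.4] 21.1 z [0.0013 0.0069 0.0102] reach 663.0
```

```bash
cat >> h.py <<'E'
def plan(x,y,z,yaw):
    "tool-frame shift (mm) and turn (deg) to a tool-down pose with tool x at yaw (deg)"
    o=ctrl.get_obs(); q=o["eef_rot"]; A=R.from_quat([*q[1:],q[0]])
    G=R.from_euler("z",yaw,degrees=True)*R.from_euler("x",180,degrees=True)
    d=A.inv().apply(np.array([x,y,z])-o["eef_pos"]); r=(A.inv()*G).as_rotvec(degrees=True)
    ax=A.apply([1,0,0]); print("yaw now",np.degrees(np.arctan2(ax[1],ax[0])).round(1),"shift",(d*1000).round(1),"turn",r.round(1),"rows",np.ceil(max(np.linalg.norm(d)/.0417,np.linalg.norm(r)/7.16)))
E
python3 - <<'E'
from h import *
print(np.round(ctrl.camera("wrist")["T_tool_cam"],3),ctrl.camera("wrist")["fovy"])
plan(.458,-.364,.37,25)
E
```

```text
[[ 0.    -0.965 -0.262  0.066]
 [ 1.     0.    -0.     0.001]
 [ 0.    -0.262  0.965 -0.119]
 [ 0.     0.     0.     1.   ]] 60.513338631252125
yaw now 25.4 shift [ 257.3  -49.4 -114.2] turn [-0.1 -0.   0.4] rows 7.0
```

Emit:
{"method": "servo_tool", "body": {"series": "-1 0 0 -0.115 0 0 0;-1 0 0 -0.115 0 0 0;-1 0.257 -0.049 -0.115 0 0 0;-1 0.257 -0.049 -0.115 0 0 0;-1 0.257 -0.049 -0.115 0 0 0;-1 0.257 -0.049 -0.115 0 0 0;-1 0.257 -0.049 -0.115 0 0 0;-1 0.257 -0.049 -0.115 0 0 0;-1 0.257 -0.049 -0.115 0 0 0;-1 0.257 -0.049 -0.115 0 0 0;-1 0.257 -0.049 -0.115 0 0 0;-1 0.257 -0.049 -0.115 0 0 0"}}

```text
time_s: 1.2
eef_pos: [0.4572, -0.3653, 0.3708]
eef_rot: [-0.0, 0.976, 0.22, -0.0]
wrist_force: [0.3, -0.1, 0.1]
opening: 1.002
grasp_force: 0.0
```

Run:
```python
from h import *
i,W=cloud("wrist"); save(i,"w1"); np.savez("w1",i=i,W=W)
P=W.reshape(-1,3); P=P[np.isfinite(P[:,0])&(np.hypot(P[:,0]-.458,P[:,1]+.364)<.09)]
for a,b in((.205,.22),(.157,.168),(.106,.118),(.056,.068),(.008,.016)):
    s=P[(P[:,2]>a)&(P[:,2]<b)]; print(a,len(s),cv2.minAreaRect((s[:,:2]*1000).astype(np.float32)),np.median(s[:,2]))
```

```text
0.205 1236 ((457.591796875, -366.970458984375), (30.765029907226562, 31.024389266967773), 25.903520584106445) 0.21307413367203343
0.157 755 ((454.07489013671875, -367.3580017089844), (42.28852081298828, 41.58573913574219), 25.17567253112793) 0.16292448602720871
0.106 693 ((462.3031311035156, -365.5068359375), (45.6439208984375, 58.98588180541992), 20.153362274169922) 0.11304953867225054
0.056 2451 ((461.91241455078125, -370.7697448730469), (62.29441452026367, 111.99140167236328), 58.43941879272461) 0.0631820137657299
0.008 2891 ((462.3081359863281, -377.0372009277344), (100.02733612060547, 149.9034423828125), 62.5703125) 0.013052585106591796
```

View pics/w1.png

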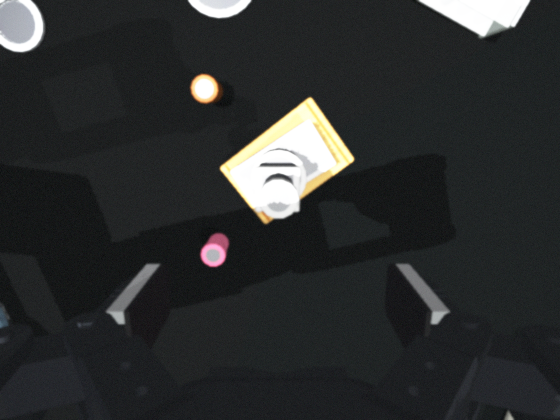

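The wrist view shows the stack at about (285,170), seen from almost straight above, with brown at (205,88) and pink at (213,250) clear of it. Next I grasp the small tin.

Emit:
{"method": "servo_tool", "body": {"series": "-1 0 0.002 0.10 0 0 0;-1 0 0.002 0.10 0 0 0;-1 0 0.002 0.10 0 0 0;-1 0 0.002 0.14 0 0 0;-1 0 0.002 0.174 0 0 0;-1 0 0.002 0.174 0 0 0;1 0 0.002 0.174 0 0 0;1 0 0.002 0.174 0 0 0;1 0 0.002 0.174 0 0 0;1 0 0.002 0.174 0 0 0;1 0 0.002 0.174 0 0 0;1 0 0.002 0.174 0 0 0"}}

```text
time_s: 2.25
eef_pos: [0.4598, -0.3676, 0.2]
eef_rot: [0.002, 0.975, 0.22, 0.001]
wrist_force: [-0.4, -0.0, 6.8]
opening: 0.356
grasp_force: 59.2
```

Emit:
{"method": "servo_tool", "body": {"series": "1 0 0 0 0 0 0;1 0 0 0 0 0 0;1 0 0 0 0 0 0;1 0 0 0 0 0 0"}}

```text
time_s: 2.58
eef_pos: [0.4598, -0.3676, 0.2]
eef_rot: [0.002, 0.975, 0.22, 0.001]
wrist_force: [-0.7, 0.1, 6.1]
opening: 0.358
grasp_force: 59.2
```

Emit:
{"method": "servo_tool", "body": {"series": "1 0 0 -0.02 0 0 0;1 0 0 -0.06 0 0 0;1 0 0 -0.10 0 0 0;1 0 0 -0.10 0 0 0"}}

```text
time_s: 2.92
eef_pos: [0.4615, -0.3694, 0.3078]
eef_rot: [0.007, 0.975, 0.22, 0.004]
wrist_force: [0.1, -0.9, 1.3]
opening: 0.36
grasp_force: 59.5
```

```bash
python3 -c "
from h import *
plan(.42,-.03,.25,25)"
```

```text
yaw now 25.5 shift [ 108.1 -325.1   53.3] turn [ 0.9 -0.2  0.5] rows 9.0
```

Emit:
{"method": "servo_tool", "body": {"series": "1 0.108 -0.325 0 0 0 0;1 0.108 -0.325 0 0 0 0;1 0.108 -0.325 0 0 0 0;1 0.108 -0.325 0 0 0 0;1 0.108 -0.325 0 0 0 0;1 0.108 -0.325 0 0 0 0;1 0.108 -0.325 0 0 0 0;1 0.108 -0.325 0 0 0 0;1 0.108 -0.325 0.03 0 0 0;1 0.108 -0.325 0.053 0 0 0;1 0.108 -0.325 0.053 0 0 0;1 0.108 -0.325 0.053 0 0 0"}}

```text
time_s: 3.92
eef_pos: [0.4164, -0.0263, 0.2444]
eef_rot: [-0.0, 0.975, 0.22, -0.001]
wrist_force: [0.2, -0.3, -0.2]
opening: 0.363
grasp_force: 59.7
```

```bash
cat >> h.py <<'E'
def rims(img,W,zlo=0,zhi=.012,thr=150):
    g=cv2.cvtColor(img,cv2.COLOR_RGB2GRAY); m=(g>thr)&(W[...,2]>zlo)&(W[...,2]<zhi)
    n,L,st,_=cv2.connectedComponentsWithStats(m.astype(np.uint8))
    for l in range(1,n):
        if st[l,4]>400:
            P=W[L==l]; r=cv2.minAreaRect((P[:,:2]*1000).astype(np.float32)); print("rim",st[l],np.round(r[0],1),np.round(r[1],1),round(r[2],1),"z",np.percentile(P[:,2],[5,50,95]).round(4))
E
python3 - <<'E'
from h import *
print(ctrl.get_obs()["eef_pos"],ctrl.get_obs()["eef_rot"])
i,W=cloud("wrist"); save(i,"w2"); rims(i,W)
# tin lid held: points near the TCP
e=ctrl.get_obs()["eef_pos"]; P=W.reshape(-1,3); s=P[(np.hypot(P[:,0]-e[0],P[:,1]-e[1])<.022)&(abs(P[:,2]-(e[2]+.012))<.012)]
print(len(s),cv2.minAreaRect((s[:,:2]*1000).astype(np.float32)),np.median(s[:,2])-e[2])
E
```

```text
[ 0.41640399 -0.02629241  0.24435707] [-2.58585047e-04  9.75402661e-01  2.20429832e-01 -5.21214474e-04]
rim [ 501    0   59  111 5178] [ 617.8 -191.4] [97.  56.6] 37.4 z [0.0031 0.0048 0.0087]
rim [ 247   78   71   73 4030] [475.6  -4. ] [67.8 68.3] 24.8 z [0.0017 0.0051 0.0089]
rim [504 249  56 101 596] [ 409.1 -345.3] [128.8  59.8] 39.1 z [0.0038 0.0092 0.0118]
9076 ((415.9477233886719, -28.898635864257812), (31.8489990234375, 38.92551040649414), 30.773286819458008) 0.011954551593835239
```

View pics/w2.png

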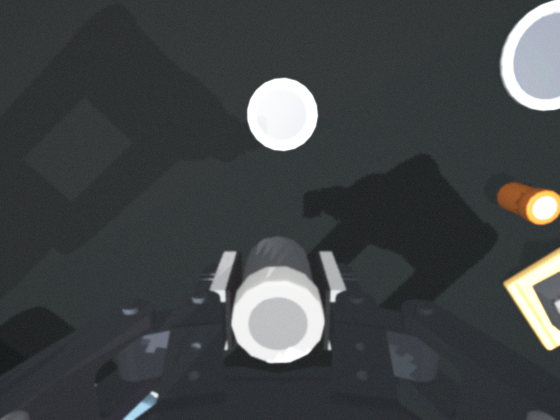

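The dock is at (282,114) and clear, and the held tin's lid is centred at (277,315). I go above the dock, then down.

```bash
python3 -c "
from h import *
plan(.4756,-.0045,.042,25.4)"
```

```text
yaw now 25.4 shift [ 62.2   4.6 203.5] turn [ 0.1 -0.   0. ] rows 6.0
```

Emit:
{"method": "servo_tool", "body": {"series": "1 0.062 0.005 0.05 0 0 0;1 0.062 0.005 0.05 0 0 0;1 0.062 0.005 0.09 0 0 0;1 0.062 0.005 0.13 0 0 0;1 0.062 0.005 0.16 0 0 0;1 0.062 0.005 0.18 0 0 0;1 0.062 0.005 0.19 0 0 0;1 0.062 0.005 0.196 0 0 0;1 0.062 0.005 0.20 0 0 0;1 0.062 0.005 0.202 0 0 0;1 0.062 0.005 0.202 0 0 0;1 0.062 0.005 0.202 0 0 0"}}

```text
time_s: 4.97
eef_pos: [0.476, -0.0048, 0.0435]
eef_rot: [0.001, 0.975, 0.22, 0.001]
wrist_force: [-0.8, 1.0, -0.1]
opening: 0.362
grasp_force: 59.7
```

Emit:
{"method": "servo_tool", "body": {"series": "1 0 0 0.001 0 0 0;1 0 0 0.002 0 0 0;1 0 0 0.002 0 0 0;-1 0 0 0.002 0 0 0;-1 0 0 0.002 0 0 0;-1 0 0 0.002 0 0 0;-1 0 0 0.002 0 0 0;-1 0 0 0.002 0 0 0;-1 0 0 0.002 0 0 0;-1 0 0 -0.01 0 0 0;-1 0 0 -0.04 0 0 0;-1 0 0 -0.08 0 0 0"}}

```text
time_s: 5.97
eef_pos: [0.4723, -0.0039, 0.1204]
eef_rot: [-0.002, 0.975, 0.22, -0.003]
wrist_force: [0.8, 0.7, 0.1]
opening: 0.999
grasp_force: 0.0
```

Emit:
{"method": "servo_tool", "body": {"series": "-1 0 0 -0.15 0 0 0;-1 0 0 -0.15 0 0 0;-1 0 0 -0.15 0 0 0;-1 0 0 -0.15 0 0 0;-1 0 0 -0.15 0 0 0;-1 0 0 -0.15 0 0 0;-1 0 0 -0.15 0 0 0"}}

```text
time_s: 6.55
eef_pos: [0.4743, -0.0044, 0.2712]
eef_rot: [-0.0, 0.975, 0.22, -0.001]
wrist_force: [-0.2, 0.0, -0.2]
opening: 0.999
grasp_force: 0.0
```

```bash
cat >> h.py <<'E'
def lid(W,x,y,z,r,dz=.006):
    P=W.reshape(-1,3); s=P[(np.hypot(P[:,0]-x,P[:,1]-y)<r)&(abs(P[:,2]-z)<dz)]
    q=cv2.minAreaRect((s[:,:2]*1000).astype(np.float32)); print("lid",len(s),np.round(q[0],1),np.round(q[1],1),round(q[2],1),"z",np.percentile(s[:,2],[10,50,90]).round(4))
E
python3 - <<'E'
from h import *
i,W=cloud("wrist"); rims(i,W); lid(W,.4756,-.004,.053,.04)
plan(.452,-.368,.34,25.2)
E
```

```text
rim [ 124    0  104   26 2202] [575.5 152.9] [ 22.1 101.3] 25.2 z [0.0026 0.0063 0.0091]
rim [ 470   75   90   96 6879] [ 628.5 -207.1] [98.  93.6] 37.5 z [0.0027 0.0048 0.0087]
rim [ 245  142   64   64 2202] [474.3  -3.7] [68.7 69. ] 77.8 z [0.0011 0.0065 0.009 ]
rim [481 269  79  52 617] [ 468.8 -326.5] [  7.7 103.4] 62.8 z [0.0025 0.0078 0.0118]
lid 856 [474.8  -6.2] [30.7 30.6] 71.1 z [0.053  0.0541 0.0552]
yaw now 25.4 shift [-176.2  318.9  -69.7] turn [-0.1  0.1  0.2] rows 9.0
```

Emit:
{"method": "servo_tool", "body": {"series": "-1 0 0 -0.07 0 0 0;-1 -0.176 0.319 -0.07 0 0 0;-1 -0.176 0.319 -0.07 0 0 0;-1 -0.176 0.319 -0.07 0 0 0;-1 -0.176 0.319 -0.07 0 0 0;-1 -0.176 0.319 -0.07 0 0 0;-1 -0.176 0.319 -0.07 0 0 0;-1 -0.176 0.319 -0.07 0 0 0;-1 -0.176 0.319 -0.07 0 0 0;-1 -0.176 0.319 -0.07 0 0 0;-1 -0.176 0.319 -0.07 0 0 0;-1 -0.176 0.319 -0.07 0 0 0"}}

```text
time_s: 7.6
eef_pos: [0.4519, -0.3693, 0.3393]
eef_rot: [-0.002, 0.976, 0.219, -0.001]
wrist_force: [0.3, 0.5, 0.1]
opening: 0.998
grasp_force: 0.0
```

Run:
```python
from h import *
i,W=cloud("wrist"); rims(i,W); lid(W,.457,-.367,.163,.05); lid(W,.457,-.367,.113,.06)
lid(W,.46,-.37,.063,.08);plan(.455,-.367,.148,25.2)
```

```text
rim [  0   0  25  42 471] [471.3 -24.6] [24.4 53.5] 78.2 z [0.0043 0.0076 0.0093]
rim [459   0  51  24 446] [ 712.9 -498.1] [20.3 54.5] 5.6 z [0.0088 0.0107 0.0118]
lid 2453 [ 454.3 -367. ] [41.6 41.9] 24.9 z [0.1621 0.1631 0.164 ]
lid 768 [ 462.7 -365.5] [45.2 59. ] 18.5 z [0.1118 0.1129 0.1141]
lid 2826 [ 461.9 -370.6] [ 62.1 112.1] 58.5 z [0.062  0.0631 0.0642]
yaw now 25.3 shift [  3.    1.2 191.7] turn [-0.3  0.   0.1] rows 5.0
```

Emit:
{"method": "servo_tool", "body": {"series": "-1 0.002 0.001 0.04 0 0 0;-1 0.002 0.001 0.08 0 0 0;-1 0.002 0.001 0.12 0 0 0;-1 0.002 0.001 0.16 0 0 0;-1 0.002 0.001 0.192 0 0 0;-1 0.002 0.001 0.192 0 0 0;1 0.002 0.001 0.192 0 0 0;1 0.002 0.001 0.192 0 0 0;1 0.002 0.001 0.192 0 0 0;1 0.002 0.001 0.192 0 0 0;1 0.002 0.001 0.192 0 0 0;1 0.002 0.001 0.192 0 0 0"}}

```text
time_s: 8.65
eef_pos: [0.4566, -0.3695, 0.1536]
eef_rot: [0.002, 0.975, 0.22, 0.001]
wrist_force: [0.6, 0.8, 7.4]
opening: 0.48
grasp_force: 61.6
```

Emit:
{"method": "servo_tool", "body": {"series": "1 0 0 0 0 0 0;1 0 0 0 0 0 0;1 0 0 -0.02 0 0 0;1 0 0 -0.06 0 0 0;1 0 0 -0.10 0 0 0;1 0 0 -0.14 0 0 0;1 0 0 -0.14 0 0 0;1 0 0 -0.14 0 0 0"}}

```text
time_s: 9.32
eef_pos: [0.4564, -0.3696, 0.295]
eef_rot: [0.004, 0.975, 0.22, 0.002]
wrist_force: [-0.2, -0.2, -1.5]
opening: 0.484
grasp_force: 61.3
```

```bash
python3 -c "
from h import *
plan(.395,.335,.25,9)"
```

```text
yaw now 25.4 shift [ 247.  -663.1   39.9] turn [ 0.5 -0.2 16.4] rows 17.0
```

Emit:
{"method": "servo_tool", "body": {"series": "1 0.247 -0.663 0 0 0 16.4;1 0.247 -0.663 0 0 0 16.4;1 0.247 -0.663 0 0 0 16.4;1 0.247 -0.663 0 0 0 16.4;1 0.247 -0.663 0 0 0 16.4;1 0.247 -0.663 0 0 0 16.4;1 0.247 -0.663 0 0 0 16.4;1 0.247 -0.663 0 0 0 16.4;1 0.247 -0.663 0 0 0 16.4;1 0.247 -0.663 0 0 0 16.4;1 0.247 -0.663 0 0 0 16.4;1 0.247 -0.663 0 0 0 16.4"}}

```text
time_s: 10.32
eef_pos: [0.4102, 0.1318, 0.2891]
eef_rot: [-0.0, 0.997, 0.079, -0.001]
wrist_force: [1.3, 0.4, -1.3]
opening: 0.484
grasp_force: 61.5
```

```bash
python3 -c "
from h import *
plan(.395,.335,.25,9)"
```

```text
yaw now 9.0 shift [  16.9 -203.1   39.2] turn [-0.   0.1  0. ] rows 5.0
```

Emit:
{"method": "servo_tool", "body": {"series": "1 0.017 -0.203 0.039 0 0 0;1 0.017 -0.203 0.039 0 0 0;1 0.017 -0.203 0.039 0 0 0;1 0.017 -0.203 0.039 0 0 0;1 0.017 -0.203 0.039 0 0 0;1 0.017 -0.203 0.039 0 0 0;1 0.017 -0.203 0.039 0 0 0"}}

```text
time_s: 10.9
eef_pos: [0.3946, 0.3342, 0.2489]
eef_rot: [0.001, 0.997, 0.081, -0.002]
wrist_force: [-0.3, -0.5, -1.3]
opening: 0.484
grasp_force: 61.5
```

Run:
```python
from h import *
i,W=cloud("wrist"); save(i,"w3"); rims(i,W); e=ctrl.get_obs()["eef_pos"]; print(e)
lid(W,e[0],e[1],e[2]+.009,.032,.004)
```

```text
rim [ 451    0  109   36 2749] [582.8 154.4] [30.1 97.1] 20.3 z [0.0029 0.0054 0.009 ]
rim [ 234   75   84   83 6679] [453.9 344.6] [78.4 80.1] 9.3 z [0.0022 0.0047 0.0089]
[0.39534667 0.33301806 0.24955405]
lid 14165 [393.8 332.8] [43.1 62.5] 9.4 z [0.2575 0.2585 0.2593]
```

View pics/w3.png

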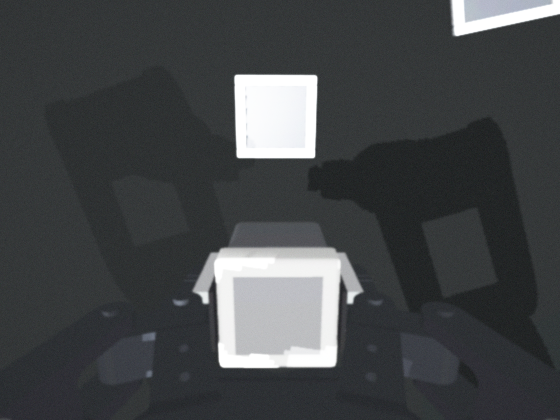

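The dock is at (276,116) and the square tin at (278,307), with parallel sides, so I place it.

```bash
python3 -c "
from h import *
plan(.4549,.3446,.046,9.2)"
```

```text
yaw now 9.2 shift [ 61.3  -2.3 203.4] turn [ 0.1  0.2 -0. ] rows 6.0
```

Emit:
{"method": "servo_tool", "body": {"series": "1 0.061 -0.002 0.05 0 0 0;1 0.061 -0.002 0.05 0 0 0;1 0.061 -0.002 0.09 0 0 0;1 0.061 -0.002 0.13 0 0 0;1 0.061 -0.002 0.16 0 0 0;1 0.061 -0.002 0.18 0 0 0;1 0.061 -0.002 0.19 0 0 0;1 0.061 -0.002 0.196 0 0 0;1 0.061 -0.002 0.20 0 0 0;1 0.061 -0.002 0.203 0 0 0;1 0.061 -0.002 0.203 0 0 0;1 0.061 -0.002 0.203 0 0 0"}}

```text
time_s: 11.95
eef_pos: [0.4574, 0.3449, 0.0496]
eef_rot: [-0.0, 0.997, 0.079, 0.001]
wrist_force: [0.9, 0.6, -1.7]
opening: 0.481
grasp_force: 61.8
```

Emit:
{"method": "servo_tool", "body": {"series": "1 -0.002 0 0.002 0 0 0;1 -0.002 0 0.003 0 0 0;1 -0.002 0 0.0035 0 0 0;1 -0.002 0 0.0035 0 0 0"}}

```text
time_s: 12.28
eef_pos: [0.4545, 0.3444, 0.0449]
eef_rot: [-0.0, 0.997, 0.079, 0.0]
wrist_force: [-0.3, -0.2, -0.8]
opening: 0.484
grasp_force: 61.8
```

Emit:
{"method": "servo_tool", "body": {"series": "1 0 0 0.001 0 0 0;-1 0 0 0.001 0 0 0;-1 0 0 0.001 0 0 0;-1 0 0 0.001 0 0 0;-1 0 0 0.001 0 0 0;-1 0 0 0.001 0 0 0;-1 0 0 0.001 0 0 0;-1 0 0 -0.01 0 0 0;-1 0 0 -0.04 0 0 0;-1 0 0 -0.08 0 0 0;-1 0 0 -0.12 0 0 0;-1 0 0 -0.16 0 0 0"}}

```text
time_s: 13.28
eef_pos: [0.4541, 0.3441, 0.2071]
eef_rot: [0.0, 0.997, 0.079, -0.0]
wrist_force: [1.2, -0.4, -0.1]
opening: 0.996
grasp_force: 0.0
```

Emit:
{"method": "servo_tool", "body": {"series": "-1 0 0 -0.09 0 0 0;-1 0 0 -0.09 0 0 0;-1 0 0 -0.09 0 0 0;-1 0 0 -0.09 0 0 0"}}

```text
time_s: 13.62
eef_pos: [0.4563, 0.3452, 0.3003]
eef_rot: [-0.002, 0.997, 0.079, 0.004]
wrist_force: [-0.2, -0.1, 0.3]
opening: 0.999
grasp_force: 0.0
```

Run:
```python
from h import *
i,W=cloud("wrist"); rims(i,W); lid(W,.4539,.3446,.053,.04)
plan(.455,-.367,.3,25.2)
```

```text
rim [ 414    0  103  112 9852] [621.7 166. ] [114.7 102.5] 20.7 z [0.0024 0.0044 0.0086]
rim [ 243  142   70   68 2887] [452.3 344.5] [79.7 80.9] 9.1 z [0.001  0.0065 0.0092]
rim [541 181  19  51 689] [465.7  16.9] [63.6 21.6] 21.6 z [0.0014 0.0059 0.009 ]
lid 1635 [453.8 342.9] [42.3 41. ] 8.3 z [0.053  0.0541 0.0551]
yaw now 9.0 shift [-111.8  702.7   -4.3] turn [ -0.   -0.2 -16.2] rows 18.0
```

Emit:
{"method": "servo_tool", "body": {"series": "-1 -0.112 0.703 0 0 0 -16.2;-1 -0.112 0.703 0 0 0 -16.2;-1 -0.112 0.703 0 0 0 -16.2;-1 -0.112 0.703 0 0 0 -16.2;-1 -0.112 0.703 0 0 0 -16.2;-1 -0.112 0.703 0 0 0 -16.2;-1 -0.112 0.703 0 0 0 -16.2;-1 -0.112 0.703 0 0 0 -16.2;-1 -0.112 0.703 0 0 0 -16.2;-1 -0.112 0.703 0 0 0 -16.2;-1 -0.112 0.703 0 0 0 -16.2;-1 -0.112 0.703 0 0 0 -16.2"}}

```text
time_s: 14.67
eef_pos: [0.4528, -0.1512, 0.2924]
eef_rot: [-0.002, 0.976, 0.218, -0.001]
wrist_force: [1.4, 0.4, 0.3]
opening: 0.999
grasp_force: 0.0
```

```bash
python3 -c "
from h import *
plan(.46,-.367,.3,25.2)"
```

```text
yaw now 25.2 shift [-85.5 198.3  -8.1] turn [-0.2  0.1  0. ] rows 6.0
```

Emit:
{"method": "servo_tool", "body": {"series": "-1 -0.0855 0.198 -0.008 0 0 0;-1 -0.0855 0.198 -0.008 0 0 0;-1 -0.0855 0.198 -0.008 0 0 0;-1 -0.0855 0.198 -0.008 0 0 0;-1 -0.0855 0.198 -0.008 0 0 0;-1 -0.0855 0.198 -0.008 0 0 0;-1 -0.0855 0.198 -0.008 0 0 0;-1 -0.0855 0.198 -0.008 0 0 0"}}

```text
time_s: 15.33
eef_pos: [0.4607, -0.3644, 0.3003]
eef_rot: [-0.002, 0.976, 0.218, -0.001]
wrist_force: [-0.1, 0.3, 0.4]
opening: 1.0
grasp_force: 0.0
```

Run:
```python
from h import *
i,W=cloud("wrist"); lid(W,.457,-.367,.113,.06)
lid(W,.46,-.37,.063,.08);plan(.4585,-.366,.098,25.2)
```

```text
lid 3546 [ 456.1 -367.7] [58.8 58.8] 87.3 z [0.1122 0.1132 0.1142]
lid 3545 [ 461.8 -370.7] [ 62.4 112.4] 58.5 z [0.0621 0.0632 0.0642]
yaw now 25.2 shift [ -3.1   1.8 202.9] turn [-0.2  0.   0. ] rows 5.0
```

Emit:
{"method": "servo_tool", "body": {"series": "-1 -0.006 0.002 0.04 0 0 0;-1 -0.006 0.002 0.08 0 0 0;-1 -0.006 0.002 0.12 0 0 0;-1 -0.006 0.002 0.16 0 0 0;-1 -0.006 0.002 0.19 0 0 0;-1 -0.006 0.002 0.205 0 0 0;-1 -0.006 0.002 0.205 0 0 0;1 -0.006 0.002 0.205 0 0 0;1 -0.006 0.002 0.205 0 0 0;1 -0.006 0.002 0.205 0 0 0;1 -0.006 0.002 0.205 0 0 0;1 -0.006 0.002 0.205 0 0 0"}}

```text
time_s: 16.38
eef_pos: [0.4582, -0.3705, 0.1003]
eef_rot: [0.002, 0.976, 0.218, 0.001]
wrist_force: [0.8, 1.6, 7.2]
opening: 0.69
grasp_force: 64.9
```

Emit:
{"method": "servo_tool", "body": {"series": "1 0 0 0 0 0 0;1 0 0 0 0 0 0;1 0 0 -0.02 0 0 0;1 0 0 -0.06 0 0 0;1 0 0 -0.10 0 0 0;1 0 0 -0.14 0 0 0;1 0 0 -0.16 0 0 0;1 0 0 -0.16 0 0 0"}}

```text
time_s: 17.05
eef_pos: [0.459, -0.3721, 0.2655]
eef_rot: [0.006, 0.976, 0.218, 0.003]
wrist_force: [1.1, -1.0, -0.3]
opening: 0.687
grasp_force: 64.8
```

```bash
python3 -c "
from h import *
plan(.555,-.232,.25,20)"
```

```text
yaw now 25.2 shift [146.5 -86.   14.9] turn [ 0.7 -0.2  5.2] rows 5.0
```

Emit:
{"method": "servo_tool", "body": {"series": "1 0.134 -0.078 0 0 0 0;1 0.134 -0.078 0 0 0 0;1 0.134 -0.078 0 0 0 0;1 0.134 -0.078 0 0 0 0;1 0.134 -0.078 0.015 0 0 0;1 0.134 -0.078 0.015 0 0 0;1 0.134 -0.078 0.015 0 0 0"}}

```text
time_s: 17.63
eef_pos: [0.5439, -0.2413, 0.2411]
eef_rot: [-0.001, 0.976, 0.219, -0.001]
wrist_force: [-0.1, -0.4, -0.8]
opening: 0.688
grasp_force: 64.9
```

Run:
```python
from h import *
i,W=cloud("wrist"); save(i,"w4"); rims(i,W); e=ctrl.get_obs()["eef_pos"]; print(e)
lid(W,e[0],e[1],e[2]+.012,.04,.004)
plan(.6285,-.2071,.044,25.2)
```

```text
rim [ 233   27  102  108 8579] [ 630.  -207.3] [95.6 95.1] 23.5 z [0.0031 0.0048 0.0087]
rim [487  86  73  41 817] [ 712.4 -419.2] [14.6 81.2] 0.2 z [0.0095 0.0109 0.0118]
rim [   0  105   60   70 1312] [475.9  -8.1] [67.2 58.1] 20.5 z [0.0041 0.0078 0.0092]
[ 0.54414702 -0.24215453  0.24205878]
lid 21016 [ 546.8 -243.7] [57.9 67.7] 58.2 z [0.2532 0.2541 0.2549]
yaw now 25.2 shift [ 91.5   4.5 197.9] turn [-0.1  0.1  0. ] rows 6.0
```

View pics/w4.png

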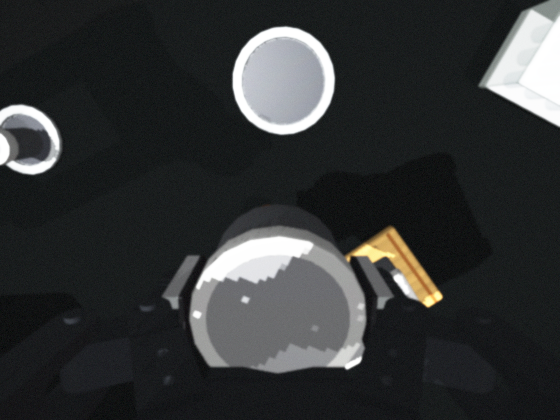

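The dock is at (283,80) and free, with the large tin held centred at (280,305). I place it.

Emit:
{"method": "servo_tool", "body": {"series": "1 0.092 0.005 0.03 0 0 0;1 0.092 0.005 0.03 0 0 0;1 0.092 0.005 0.07 0 0 0;1 0.092 0.005 0.11 0 0 0;1 0.092 0.005 0.15 0 0 0;1 0.092 0.005 0.175 0 0 0;1 0.092 0.005 0.185 0 0 0;1 0.092 0.005 0.191 0 0 0;1 0.092 0.005 0.196 0 0 0;1 0.092 0.005 0.197 0 0 0;1 0.092 0.005 0.197 0 0 0;1 0.092 0.005 0.197 0 0 0"}}

```text
time_s: 18.68
eef_pos: [0.6315, -0.2082, 0.0481]
eef_rot: [0.001, 0.976, 0.218, 0.001]
wrist_force: [-0.4, -0.2, -1.4]
opening: 0.687
grasp_force: 64.9
```

Emit:
{"method": "servo_tool", "body": {"series": "1 -0.002 0 0.002 0 0 0;1 -0.002 0 0.004 0 0 0;1 -0.002 0 0.0045 0 0 0;1 -0.002 0 0.0045 0 0 0;1 -0.002 0 0.0045 0 0 0"}}

```text
time_s: 19.1
eef_pos: [0.6284, -0.2082, 0.0414]
eef_rot: [-0.0, 0.976, 0.218, -0.0]
wrist_force: [0.5, -0.1, -1.4]
opening: 0.688
grasp_force: 65.0
```

Emit:
{"method": "servo_tool", "body": {"series": "1 0.001 0.001 0.001 0 0 0;1 0.001 0.001 0.0015 0 0 0;1 0.001 0.001 0.0015 0 0 0"}}

```text
time_s: 19.35
eef_pos: [0.6301, -0.2088, 0.0413]
eef_rot: [0.0, 0.976, 0.218, 0.0]
wrist_force: [-5.0, 1.3, 7.4]
opening: 0.689
grasp_force: 65.9
```

Contact with the floor (+7 N), so I release.

Emit:
{"method": "servo_tool", "body": {"series": "-1 0 0 0 0 0 0;-1 0 0 0 0 0 0;-1 0 0 0 0 0 0;-1 0 0 0 0 0 0;-1 0 0 0 0 0 0;-1 0 0 0 0 0 0;-1 0 0 -0.01 0 0 0;-1 0 0 -0.04 0 0 0;-1 0 0 -0.08 0 0 0;-1 0 0 -0.12 0 0 0;-1 0 0 -0.16 0 0 0;-1 0 0 -0.2 0 0 0"}}

```text
time_s: 20.35
eef_pos: [0.6295, -0.2085, 0.2426]
eef_rot: [0.0, 0.976, 0.218, 0.0]
wrist_force: [0.7, -1.0, 0.1]
opening: 0.999
grasp_force: 0.0
```

Emit:
{"method": "servo_tool", "body": {"series": "-1 0 0 -0.04 0 0 0;-1 0 0 -0.04 0 0 0;-1 0 0 -0.04 0 0 0"}}

```text
time_s: 20.6
eef_pos: [0.6313, -0.2094, 0.2849]
eef_rot: [0.003, 0.976, 0.218, 0.003]
wrist_force: [-0.1, -0.6, 0.0]
opening: 0.998
grasp_force: 0.0
```

Run:
```python
from h import *
i,W=cloud("wrist"); rims(i,W); lid(W,.63,-.207,.053,.045)
plan(.462,-.3707,.25,-31.5)
```

```text
rim [ 230  132   85   84 1680] [ 629.  -205.6] [92.4 94.7] 71.9 z [0.0032 0.0078 0.0093]
rim [ 26 194  58  55 857] [477.   -4.8] [66.1 61.4] 52.9 z [0.005  0.0078 0.0093]
lid 2790 [ 629.5 -210.1] [58.9 58.9] 51.0 z [0.0532 0.0542 0.0552]
yaw now 25.2 shift [-221.1   74.7   31.5] turn [ 0.1 -0.2 56.7] rows 8.0
```

Emit:
{"method": "servo_tool", "body": {"series": "-1 -0.221 0.075 0.03 0 0 56.7;-1 -0.221 0.075 0.03 0 0 56.7;-1 -0.221 0.075 0.03 0 0 56.7;-1 -0.221 0.075 0.03 0 0 56.7;-1 -0.221 0.075 0.03 0 0 56.7;-1 -0.221 0.075 0.03 0 0 56.7;-1 -0.221 0.075 0.03 0 0 56.7;-1 -0.221 0.075 0.03 0 0 56.7;-1 -0.221 0.075 0.03 0 0 56.7;-1 -0.221 0.075 0.03 0 0 56.7;-1 -0.221 0.075 0.03 0 0 56.7"}}

```text
time_s: 21.57
eef_pos: [0.4617, -0.37, 0.2487]
eef_rot: [-0.001, 0.963, -0.269, -0.001]
wrist_force: [-0.2, -0.1, -0.2]
opening: 1.003
grasp_force: 0.0
```

Run:
```python
from h import *
i,W=cloud("wrist"); lid(W,.462,-.3707,.063,.08); plan(.462,-.3707,.047,-31.5)
```

```text
lid 8970 [ 462.1 -370.8] [ 62.1 111. ] 58.4 z [0.0623 0.0633 0.0642]
yaw now -31.3 shift [  0.7   0.5 202. ] turn [-0.   0.1  0.2] rows 5.0
```

Emit:
{"method": "servo_tool", "body": {"series": "-1 0.001 0 0.04 0 0 0;-1 0.001 0 0.08 0 0 0;-1 0.001 0 0.12 0 0 0;-1 0.001 0 0.16 0 0 0;-1 0.001 0 0.19 0 0 0;-1 0.001 0 0.202 0 0 0;-1 0.001 0 0.202 0 0 0;1 0.001 0 0.202 0 0 0;1 0.001 0 0.202 0 0 0;1 0.001 0 0.202 0 0 0;1 0.001 0 0.202 0 0 0;1 0.001 0 0.202 0 0 0"}}

```text
time_s: 22.62
eef_pos: [0.4642, -0.3728, 0.0507]
eef_rot: [0.001, 0.963, -0.271, 0.002]
wrist_force: [0.6, -0.2, 7.2]
opening: 0.714
grasp_force: 68.0
```

Emit:
{"method": "servo_tool", "body": {"series": "1 0 0 0 0 0 0;1 0 0 0 0 0 0;1 0 0 -0.01 0 0 0;1 0 0 -0.03 0 0 0;1 0 0 -0.06 0 0 0;1 0 0 -0.10 0 0 0;1 0 0 -0.14 0 0 0;1 0 0 -0.17 0 0 0;1 0 0 -0.17 0 0 0;1 0 0 -0.17 0 0 0"}}

```text
time_s: 23.45
eef_pos: [0.4633, -0.372, 0.2207]
eef_rot: [0.001, 0.963, -0.271, 0.002]
wrist_force: [0.3, 0.7, -4.1]
opening: 0.715
grasp_force: 67.2
```

```bash
python3 -c "
from h import *
plan(.525,.132,.24,21.3)"
```

```text
yaw now -31.5 shift [-210.4 -462.   -21.1] turn [  0.2  -0.2 -52.8] rows 13.0
```

Emit:
{"method": "servo_tool", "body": {"series": "1 -0.21 -0.462 -0.02 0 0 -52.8;1 -0.21 -0.462 -0.02 0 0 -52.8;1 -0.21 -0.462 -0.02 0 0 -52.8;1 -0.21 -0.462 -0.02 0 0 -52.8;1 -0.21 -0.462 -0.02 0 0 -52.8;1 -0.21 -0.462 -0.02 0 0 -52.8;1 -0.21 -0.462 -0.02 0 0 -52.8;1 -0.21 -0.462 -0.02 0 0 -52.8;1 -0.21 -0.462 -0.02 0 0 -52.8;1 -0.21 -0.462 -0.02 0 0 -52.8;1 -0.21 -0.462 -0.02 0 0 -52.8;1 -0.21 -0.462 -0.02 0 0 -52.8"}}

```text
time_s: 24.45
eef_pos: [0.5219, 0.1266, 0.2351]
eef_rot: [-0.0, 0.983, 0.185, -0.002]
wrist_force: [1.3, -0.6, -3.0]
opening: 0.72
grasp_force: 67.4
```

```bash
python3 -c "
from h import *
plan(.525,.132,.24,21.3)"
```

```text
yaw now 21.3 shift [ 4.8 -3.9 -4.9] turn [-0.1  0.2  0. ] rows 1.0
```

Emit:
{"method": "servo_tool", "body": {"series": "1 0 0 0 0 0 0;1 0 0 0 0 0 0"}}

```text
time_s: 24.62
eef_pos: [0.5219, 0.127, 0.235]
eef_rot: [-0.0, 0.982, 0.187, -0.002]
wrist_force: [-0.6, -0.0, -4.0]
opening: 0.713
grasp_force: 67.8
```

Run:
```python
from h import *
i,W=cloud("wrist"); save(i,"w5"); rims(i,W); e=ctrl.get_obs()["eef_pos"]; print(e)
lid(W,e[0],e[1],e[2]+.012,.07,.005)
plan(.637,.175,.046,21.3)
```

```text
rim [ 220    0  112  128 3256] [618.9 167.7] [106.9  98.6] 20.8 z [0.0048 0.008  0.0093]
rim [233  31  24  64 927] [611.2 194. ] [53.1 21.2] 20.8 z [0.0028 0.0041 0.0053]
rim [   1  116   83   93 1573] [452.3 346.3] [78.6 81.9] 9.2 z [0.0063 0.0081 0.0094]
[0.52211309 0.12538365 0.23514779]
lid 41120 [535.6 131.1] [77.2 88.7] 21.0 z [0.2465 0.2474 0.2483]
yaw now 21.5 shift [125.9  -3.9 188.6] turn [-0.1  0.3  0.2] rows 6.0
```

View pics/w5.png

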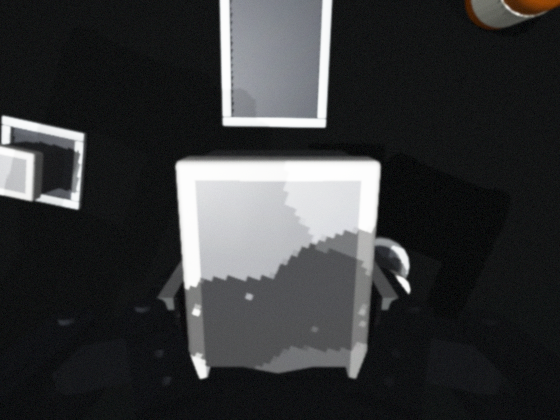

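The dock's near edge is at row 122 (columns 222–326), and the held tin is parallel to it with its front edge at row 160. I derived both centres from these edges.

Emit:
{"method": "servo_tool", "body": {"series": "1 0.1295 -0.003 0.02 0 0 0;1 0.1295 -0.003 0.02 0 0 0;1 0.1295 -0.003 0.02 0 0 0;1 0.1295 -0.003 0.06 0 0 0;1 0.1295 -0.003 0.10 0 0 0;1 0.1295 -0.003 0.14 0 0 0;1 0.1295 -0.003 0.165 0 0 0;1 0.1295 -0.003 0.177 0 0 0;1 0.1295 -0.003 0.183 0 0 0;1 0.1295 -0.003 0.186 0 0 0;1 0.1295 -0.003 0.186 0 0 0;1 0.1295 -0.003 0.186 0 0 0"}}

```text
time_s: 25.67
eef_pos: [0.645, 0.1743, 0.0538]
eef_rot: [0.0, 0.983, 0.185, 0.002]
wrist_force: [0.1, -0.3, -3.3]
opening: 0.715
grasp_force: 67.7
```

Emit:
{"method": "servo_tool", "body": {"series": "1 -0.004 -0.003 0 0 0 0;1 -0.004 -0.003 0 0 0 0;1 -0.004 -0.003 0.003 0 0 0;1 -0.004 -0.003 0.006 0 0 0;1 -0.004 -0.003 0.008 0 0 0;1 -0.004 -0.003 0.008 0 0 0;1 -0.004 -0.003 0.008 0 0 0"}}

```text
time_s: 26.25
eef_pos: [0.6383, 0.1758, 0.0431]
eef_rot: [-0.0, 0.983, 0.185, -0.0]
wrist_force: [0.5, -0.8, -2.9]
opening: 0.717
grasp_force: 67.7
```

Emit:
{"method": "servo_tool", "body": {"series": "1 0.001 0 0.001 0 0 0;1 0.001 0 0.002 0 0 0;1 0.001 0 0.002 0 0 0"}}

```text
time_s: 26.5
eef_pos: [0.6399, 0.1763, 0.0419]
eef_rot: [0.0, 0.983, 0.185, 0.0]
wrist_force: [-0.3, 0.3, -2.7]
opening: 0.715
grasp_force: 67.9
```

Emit:
{"method": "servo_tool", "body": {"series": "1 0 0 0.001 0 0 0;1 0 0 0.0015 0 0 0;1 0 0 0.0015 0 0 0"}}

```text
time_s: 26.75
eef_pos: [0.6399, 0.1763, 0.0417]
eef_rot: [0.0, 0.983, 0.185, 0.0]
wrist_force: [-6.0, -1.0, 8.0]
opening: 0.713
grasp_force: 69.2
```

Floor contact again, so I release and rise.

Emit:
{"method": "servo_tool", "body": {"series": "-1 0 0 0 0 0 0;-1 0 0 0 0 0 0;-1 0 0 0 0 0 0;-1 0 0 0 0 0 0;-1 0 0 0 0 0 0;-1 0 0 0 0 0 0;-1 0 0 -0.01 0 0 0;-1 0 0 -0.04 0 0 0;-1 0 0 -0.08 0 0 0;-1 0 0 -0.12 0 0 0;-1 0 0 -0.16 0 0 0;-1 0 0 -0.2 0 0 0"}}

```text
time_s: 27.75
eef_pos: [0.6391, 0.1762, 0.2428]
eef_rot: [0.0, 0.983, 0.185, 0.0]
wrist_force: [1.1, -0.4, -0.7]
opening: 1.0
grasp_force: 0.0
```

Emit:
{"method": "servo_tool", "body": {"series": "-1 -0.04 0 -0.06 0 0 0;-1 -0.04 0 -0.06 0 0 0;-1 -0.04 0 -0.06 0 0 0;-1 -0.04 0 -0.06 0 0 0;-1 -0.04 0 -0.06 0 0 0"}}

```text
time_s: 28.17
eef_pos: [0.602, 0.1617, 0.3]
eef_rot: [-0.0, 0.983, 0.185, 0.0]
wrist_force: [0.5, -0.5, -0.3]
opening: 1.001
grasp_force: 0.0
```

Run:
```python
from h import *
i,W=cloud("wrist"); rims(i,W); lid(W,.638,.175,.053,.08)
i,W=cloud("scene"); save(i,"end")
```

```text
rim [ 233   68   91  134 3437] [637.2 174.6] [149.4  98.8] 20.7 z [0.0019 0.0078 0.0093]
rim [ 59 194  67  37 721] [476.3 350. ] [32.2 81.1] 11.3 z [0.0043 0.0079 0.0094]
rim [525 225  35  69 705] [ 613.6 -186.9] [95.9 43.8] 34.8 z [0.0047 0.0078 0.0093]
rim [337 287  48  44 422] [478.8  -1.1] [55.1 63.5] 51.0 z [0.0064 0.008  0.0093]
lid 6957 [636.7 173.9] [110.7  62. ] 21.4 z [0.0532 0.0542 0.0552]
```

View pics/end.png

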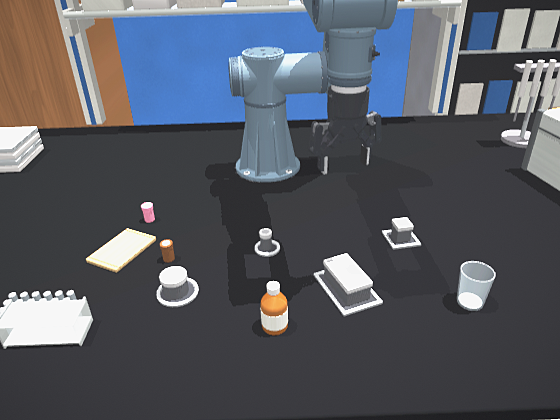

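All four tins stand in their docks, at (266,240), (402,232), (175,285) and (347,280). The bottle and beaker have not moved.

```bash
python3 -c "
from bench import ctrl
print(ctrl.hand_in())"
```

```text
the job is handed in; nothing more can be done
None
```

I placed all four tins upright in their matching docks, each measured within about 5 mm of its dock's centre, and handed the job in at about 28 s; the hand-in returned no verdict.

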